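# Get the small pottery wheel ready to spin

### The arm

A 7-joint arm with a two-finger parallel gripper is mounted at the origin on the work surface. World frame = base frame: x ahead of the robot, y to its left, z up, the work surface at z = 0. Lengths are in m, angles in rad, forces in N, time in s.
With the tool pointing down it reaches from about 0.35 to 0.9 m from the base axis. Payload 8.1 kg.
Tool frame: the origin (TCP) lies midway between the tips of the shut fingers; the grasp point (between the pads) lies 19 mm behind it; z points along the fingers, y is the line along which they close (so a half turn about z gives the same grasp; the last joint's range is limited). The gripper opens to 92 mm and grips with 3 to 60 N. Pads are 19 mm wide; open, the fingers measure 130 mm over their backs; the gripper's body (75 mm by 190 mm) begins 47 mm behind the grasp point.
Start: joints at [-1.393, 0.434, 0.025, 1.573, -0.012, 1.134, -0.075], TCP at [0.173, 0.601, 0.227] pointing down, gripper open.
Joint ranges: [-2.62, 2.62], [-0.44, 2.09], [-1.27, 1.32], [0.08, 2.57], [-1.32, 4.46], [0.12, 2], [-2.74, 2.74]. Speed limits (rad/s): [2.22, 2.22, 3.01, 3.01, 3.14, 3.14, 3.14].

### API

Orientations are given as a rotation vector (axis times angle).
In Python, from cell import arm gives the robot as it stands.
- The arm moves only by the tool move_arm, never from a script. Its argument "motion" is a list of rows, each an object of numbers: "tx", "ty", "tz": the shift along the tool's x, y, z normalised to -1 to 1, where 1 is 1000 mm; "twist": the turn about the tool's z normalised to -1 to 1, where 1 is pi/2 rad. In form: [{"tx": .., "ty": .., "tz": .., "twist": ..}, ...]. A call has 1 to 12 rows; each row shifts and turns the commanded pose from where the row before left it, along the tool's axes as they then stand; what a row does not reach is not made up. A row lasts 1/10 s, in which the tool goes at most 50 mm and 8.59 degrees, less where a joint would pass 70% of its speed; a pose out of reach is approached as far as the arm can. A call with a number of a shift or a turn outside -1 to 1 is refused whole. A call with a gripper value outside its range is refused whole. "gripper" is the gripper's target within -1 to 1 (shut at 1, half-way at 0, fully open at -1), set as the call begins (left out, the last holds). The fingers move at their own pace and stop on an object; "squeeze" is the grip in N (left out, the last holds). Time passes only in rows, so rows that do not move let the fingers close. It gives the time, the measured TCP pose, the force, the opening and the grip force at its end, in the units of the state.
- arm.observe(): the state, without advancing time (a new reading comes with each control period).
- arm.get_image(name): name is "scene" or "top"; returns the picture (384x512x3 uint8, red, green, blue); there is no depth.
- arm.calibration(name): a dict with "K" (3x3 intrinsics, pixels), "T" (4x4, takes a point from camera to world coordinates). Camera axes: x right, y down, z forward; pixel columns grow to the right and rows downward; lengths in m; the calibration is good to about 2 mm. A picture is of the moment at which its call begins. calibration takes no time and is no camera call.
- arm.sign_off(): hands the job in; it is judged then, once.
Trained networks look in the newest picture that a camera, given by its name, has taken for a name from the list of things; names that differ only in an ending like _2 or _b are one class to them, and where a whole thing is asked for, a point or a joint stands for the part that bears it (a point fixed in the world has none). Each returns a list of dicts, best first, with "conf" (0 to 1); they miss things now and then, are a little off and sometimes report something else, mostly with a low value. They report only what shows in the picture. A call takes as long as a camera call.
- arm.look_for(camera, query): "point" ([column, row] as shares, 0 to 1, of the picture: columns of its width, rows of its height, amid what is visible of it).
- arm.regions_of(camera, query): "region" (384x512 bool, what is visible of it) and "point" ([column, row] as shares, 0 to 1, of the picture: columns of its width, rows of its height, amid what is visible of it).
- arm.place_of(camera, query): "point" ([column, row] as shares, 0 to 1, of the picture: columns of its width, rows of its height: a listed point, or the origin of a listed thing).
The state is a dict: "clock": time; "joints": joint angles; "dq": joint speeds; "joint_efforts": joint torques, N m; "position": TCP position; "ee_rot": TCP orientation; "force": force on the tool from outside, world axes, zero at the start; "ft_torque": the same for the moment, N m; "width": opening from 0.0 (shut) to 1.0 (fully open); "gripper_force": force on a finger pad.
Only numpy, scipy, OpenCV 4.12 (cv2) and the standard library are available. Lean on these libraries where they do the work, as an engineer would, in place of code of your own. Each camera call takes 0.05 s, during which the arm holds its last target. There are 200 camera calls.

### The job

Get the tabletop pottery wheel ready: first push the sliding half of its splash pan fully shut, then turn the speed dial until its pointer lines up with the raised index bar on the dial's ring, and only then flip the power toggle over to on (away from the robot). Leave the bowl, the cup and the clay tree standing where they are.

Things in the scene. Friction and masses are not known exactly. Their poses are not given: they have to be found in the camera images.
- wheel_unit: Pottery wheel, a fixed grey box 290 x 420 x 110 mm; origin under its centre, x away from the robot, y left. Its flat top is the deck, z = 110 mm. On it: at (0, +85) mm a white splash pan, radius 107, 38 mm tall, round a wheel head with clay up to 73 mm above the deck; at (-40, -130) the speed dial; at (95, -130) the power toggle.
- splash (a joint): Sliding left half of the splash pan, in m: 0 fully shut (meets the fixed right half, hard stop), grows to 0.075 as it is slid along the unit's +y. Starts open. About 1.5 N of friction; stays where it is left.
- splash_tab (a point): Centre of the flat outer face of the sliding half pan's push tab, 20 mm above the deck. The tab is 50 mm wide (unit's x), 12 mm thick, 38 mm tall, its underside 1 mm above the deck. Push it along the unit's -y. When open it may overhang the box's side.
- dial (a joint): Angle of the speed dial's pointer in rad: 0 when it points along the unit's +x, growing counterclockwise seen from above; end stops at -2.4 and 2.4. Friction 0.05 N m; stays where it is left.
- dial_axis (a point): Point on the vertical axis of the dial, 24 mm above the deck.
- pointer_tip (a point): Tip of the dial's pointer, 56 mm from the axis, 24 mm above the deck. Black knob: hub of radius 24 mm, top 16 mm above the deck; across it an upright fin 12 mm thick, 10 to 42 mm above the deck, from 16 mm behind the axis to 50 mm in front (tapered nose to 53); white line on top. The fin can be pushed on either flank or pinched.
- index_mark (a point): Where the pointer tip must come: at the inner end of the raised black index bar, 56 mm from the dial's axis, 24 mm above the deck. The bar (18 mm long, 6 mm wide, top 7 mm above the deck) lies 58 to 76 mm from the axis on the fixed aluminium ring (radius 78, 3 mm thick) under the knob; other ticks on it are short and thin.
- toggle (a joint): Power toggle in rad: 0 off, leaning to the unit's -x; 1.0 on, leaning to the unit's +x; end stops at both. Stays where it is left. It counts as on above 0.8.
- toggle_tip (a point): Centre of the aluminium ball (26 mm across) at the end of the toggle lever, a 10 mm thick rod; ball centre 50 mm from the hinge, which lies 22 mm above the deck in a black block 70 x 50 x 25 mm. Off to on moves the ball 48 mm along the unit's +x, rising and dipping 6 mm; about 1.2 N at the ball.
- bowl: Bystander: loose dark glazed bowl, rim radius 55 mm, 60 mm tall; origin at the centre of its underside.
- tool_cup: Bystander: loose green glass cup, radius 42 mm, 100 mm tall; origin at the centre of its underside.
- clay_tree: Bystander: loose grey clay fir tree, radius 52 mm, 167 mm tall; origin at the centre of its underside.

How it is judged:
On the way, in this order (a step that is already met when the one before it is completed fails the run):
1. the sliding half of the splash pan is fully shut (value of joint splash below 0.005 m), for 0.2 s.
2. with the pan shut and the toggle still off, the dial's pointer rests at the index bar (value of joint splash below 0.005 m and horizontal distance between pointer_tip and index_mark below 0.0045 m and velocity of joint dial between -0.05 and 0.05 rad/s and value of joint toggle below 0.3 rad), for 0.3 s.
3. with the pointer still at the index bar, the power toggle is flipped on (value of joint toggle above 0.8 rad and horizontal distance between pointer_tip and index_mark below 0.0045 m and velocity of joint dial between -0.05 and 0.05 rad/s and value of joint splash below 0.005 m), for 0.2 s.
At the end, for the whole second after the job is handed in: The splash pan is shut to within 5 mm, the pointer tip is within 4.5 mm (about 4.5 degrees) of the index point and still, and the toggle is on (above 0.8 rad) (all of step 3); the robot touches nothing.
It fails at once if the power toggle is switched on while the pan is open or the pointer is off the index bar (value of joint toggle above 0.6 rad and (value of joint splash above 0.01 m or horizontal distance between pointer_tip and index_mark above 0.006 m)).
It fails at once if the bowl is shoved more than 30 mm or tipped (distance of bowl from where it was at the start of the episode above 0.03 m or angle between bowl's own z axis and vertical above 0.4 rad).
It fails at once if the cup is shoved more than 30 mm or tipped (distance of tool_cup from where it was at the start of the episode above 0.03 m or angle between tool_cup's own z axis and vertical above 0.4 rad).
It fails at once if the clay tree is shoved more than 30 mm or tipped (distance of clay_tree from where it was at the start of the episode above 0.03 m or angle between clay_tree's own z axis and vertical above 0.4 rad).
It also fails if it takes over 53 s, if anything falls off the work surface, if the arm or the gripper's body presses on something with over 40 N, if the wrist force passes 120 N, or if a joint passes its speed limit or range.

## Working session

There is one attempt and no reset: what is moved stays moved. The work goes in short steps, Python scripts to look and compute and a tool call to move; the robot and the scene stay as the last step left them, time stands still between calls to the robot, and variables do not carry over. Pictures are saved under pics/ and viewed, at most 10 in all, crops included, and the job is handed in when it is done.

Besides the shell and the picture viewer there is one more tool, called after "Call:" by a JSON object that holds its "name" and its "arguments", one argument or row to a line. move_arm: Moves the arm, as the interface text tells. Scaled input: -1 to 1 covers 1000 mm each way for a shift and pi/2 rad each way for a turn. Its arguments: {"type":"object","properties":{"motion":{"type":"array","items":{"type":"object","properties":{"tx":{"type":"number"},"ty":{"type":"number"},"tz":{"type":"number"},"twist":{"type":"number"}}}},"gripper":{"type":"number"},"squeeze":{"type":"number"}},"required":["motion"]}

```bash
mkdir -p pics; cat > h.py <<'E'
import numpy as np, cv2
from cell import arm
def ray(cam,p):
    c=arm.calibration(cam);K=np.array(c["K"]);T=np.array(c["T"])
    d=T[:3,:3]@np.linalg.inv(K)@np.array([p[0]*512,p[1]*384,1]);return T[:3,3],d
def at(cam,p,z):
    o,d=ray(cam,p);return o+d*(z-o[2])/d[2]
def proj(cam,X):
    c=arm.calibration(cam);K=np.array(c["K"]);T=np.linalg.inv(np.array(c["T"]))
    q=K@(T[:3,:3]@np.array(X)+T[:3,3]);return q[:2]/q[2]
E
python3 - <<'E'
from h import *
np.set_printoptions(precision=4,suppress=True)
ims=[arm.get_image(n) for n in("scene","top")]
for n,i in zip(("scene","top"),ims): cv2.imwrite(f"pics/{n}0.png",cv2.resize(i[:,:,::-1],(800,600),interpolation=cv2.INTER_CUBIC))
Z=dict(wheel_unit=0,splash_tab=.13,dial_axis=.134,pointer_tip=.134,index_mark=.134,toggle_tip=.165,bowl=0,tool_cup=0,clay_tree=0)
for q,z in Z.items():
  for n in("scene","top"):
    for r in arm.place_of(n,q)[:2]: print(q,n,round(r["conf"],2),np.array(r["point"])*[800,600],at(n,r["point"],z))
s=arm.observe();print(s["clock"],s["position"],s["ee_rot"])
E
```

```text
wheel_unit scene 0.72 [402.16 320.34] [0.5645 0.0622 0.    ]
wheel_unit top 0.9 [387.84 307.5 ] [0.5705 0.0526 0.    ]
splash_tab scene 0.8 [448.88 213.9 ] [0.5514 0.3107 0.13  ]
splash_tab top 0.57 [270.   302.34] [0.5439 0.3085 0.13  ]
dial_axis scene 0.59 [353.6  316.08] [ 0.5343 -0.0818  0.134 ]
dial_axis top 0.77 [443.76 310.32] [ 0.5409 -0.0757  0.134 ]
pointer_tip scene 0.67 [359.36 337.8 ] [ 0.5762 -0.1261  0.134 ]
pointer_tip top 0.67 [463.6  294.66] [ 0.5781 -0.1187  0.134 ]
index_mark scene 0.79 [385.04 319.38] [ 0.5954 -0.0582  0.134 ]
index_mark top 0.59 [431.12 284.4 ] [ 0.5985 -0.0461  0.134 ]
toggle_tip scene 0.38 [404.08 317.04] [ 0.6406 -0.0583  0.165 ]
toggle_tip top 0.61 [442.48 256.38] [ 0.6549 -0.0679  0.165 ]
bowl scene 0.62 [213.92 456.42] [ 0.4231 -0.4302  0.    ]
bowl top 0.56 [585.76 376.08] [ 0.4233 -0.4255  0.    ]
tool_cup scene 0.79 [320.64 512.82] [ 0.6724 -0.4253  0.    ]
tool_cup scene 0.16 [496.56 231.12] [0.6216 0.452  0.    ]
tool_cup top 0.71 [582.   274.56] [ 0.6734 -0.423   0.    ]
tool_cup top 0.49 [438.56 257.34] [ 0.703  -0.0674  0.    ]
clay_tree scene 0.76 [498.72 229.98] [0.6246 0.4589 0.    ]
clay_tree top 0.85 [236.72 278.58] [0.6279 0.428  0.    ]
1.0 [0.1732 0.6006 0.2268] [0.4397 3.1107 0.0002]
```

View pics/scene0.png

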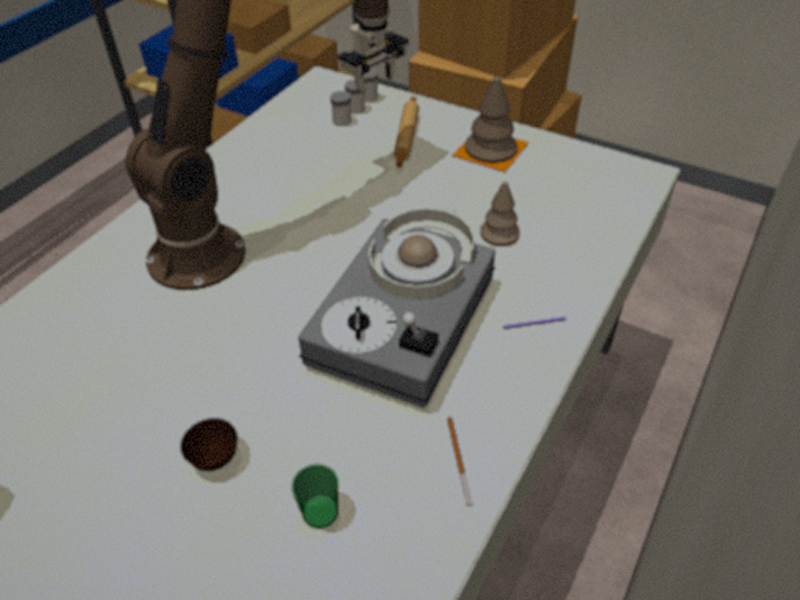

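View pics/top0.png

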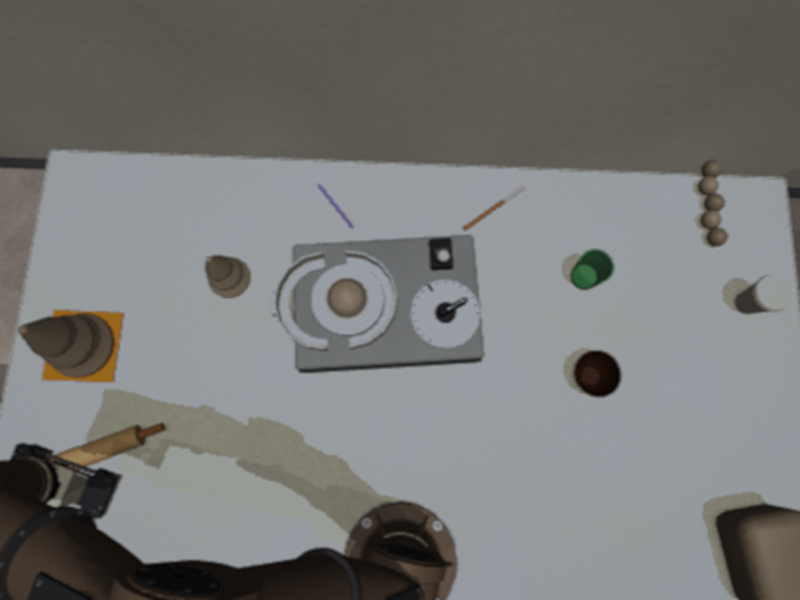

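The top view shows the unit at about (300-480, 240-365), the index bar at about (431,287), the pointer tip at (465,299) and the toggle ball at (443,256). The pan's open half is on the left, with the tree behind its left side. Next I'll zoom in for the unit's yaw and the dial angles.

```bash
python3 - <<'E'
from h import *
np.set_printoptions(precision=4,suppress=True)
A={}
for n in("scene","top"): A[n]=np.mean([arm.get_image(n).astype(float) for _ in range(6)],0); np.save(f"avg_{n}.npy",A[n])
R=arm.regions_of("top","wheel_unit");m=R[0]["region"].astype(np.uint8)
c,_=cv2.findContours(m,0,2);c=max(c,key=cv2.contourArea)
print(R[0]["conf"],cv2.approxPolyDP(cv2.convexHull(c),4,True).reshape(-1,2))
# rectify deck plane, 1mm/px, from both cameras: image up=+x, left=+y
out=[]
for n in("top","scene"):
  z=.117;S=2;X0,Y0=.72,.02  # top-left x,y
  pts=np.float32([[X0,Y0],[X0,Y0-.19],[X0-.27,Y0-.19],[X0-.27,Y0]])
  src=np.float32([proj(n,[*p,z]) for p in pts])
  dst=np.float32([[0,0],[380,0],[380,540],[0,540]])
  H=cv2.getPerspectiveTransform(src,dst)
  out.append(cv2.warpPerspective(A[n].astype(np.uint8),H,(380,540),flags=cv2.INTER_CUBIC))
o=np.hstack(out)[:,:,::-1].copy();cv2.imwrite("pics/rect.png",o)
for q in("index_mark","dial_axis","pointer_tip","splash_tab","toggle_tip"):
  for n in("scene","top"):
    z=.1535 if q=="toggle_tip" else .13 if q=="splash_tab" else .134
    r=arm.place_of(n,q)[0];print(q,n,round(r["conf"],2),at(n,r["point"],z))
E
```

```text
0.85 [[302 152]
 [307 230]
 [190 236]
 [173 199]
 [189 157]]
index_mark scene 0.96 [ 0.5908 -0.0477  0.134 ]
index_mark top 0.73 [0.5958 0.3874 0.134 ]
dial_axis scene 0.98 [ 0.5359 -0.0774  0.134 ]
dial_axis top 0.77 [ 0.5435 -0.0804  0.134 ]
pointer_tip scene 0.65 [ 0.5628 -0.1155  0.134 ]
pointer_tip top 0.44 [ 0.583  -0.1182  0.134 ]
splash_tab scene 0.58 [0.5457 0.331  0.13  ]
splash_tab top 0.75 [0.5507 0.2991 0.13  ]Traceback (most recent call last):
  File "<stdin>", line 21, in <module>
IndexError: list index out of range
```

View pics/rect.png

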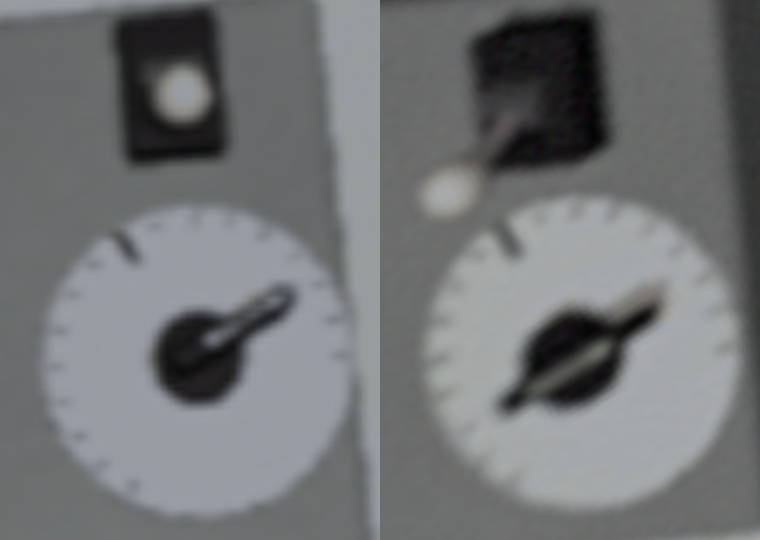

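Rectified dial crop, top view on the left: ring centre (198,360), so the axis is near (0.541,-0.079). The index bar at (126,248) gives a world angle of about +33°. The fin's tip at (287,296) gives about -58°. The box and block edges tilt about +4.5°. So the dial needs about 91° counterclockwise. I'll shut the gripper and turn the tool first.

Call:
{"name": "move_arm", "arguments": {
  "motion": [
    {"twist":0.0857},
    {"twist":0.0857},
    {"twist":0.0857},
    {"twist":0.0857},
    {"twist":0.0857},
    {"twist":0.0857},
    {"twist":0.0857},
    {"twist":0.0857},
    {"twist":0.0857}
  ],
  "gripper": 1
}}

```text
invalid input
```

```bash
cat >> h.py <<'E'
from scipy.spatial.transform import Rotation as Ro
def go(X):
    s=arm.observe();R=Ro.from_rotvec(s["ee_rot"]).as_matrix()
    print("t",round(s["clock"],2),"p",np.round(s["position"],4),"F",np.round(s["force"],1),"tool y ang",round(np.degrees(np.arctan2(R[1,1],R[0,1])),1),"j7",round(s["joints"][6],2),"delta",np.round(R.T@(np.array(X)-s["position"]),4))
E
python3 -c "
from h import *
go([.547,.36,.227])"
```

```text
t 2.1 p [0.1732 0.6005 0.2267] F [ 0.1 -0.4  0. ] tool y ang 73.9 j7 -0.08 delta [-4.258e-01 -1.275e-01 -3.000e-04]
```

Call:
{"name": "move_arm", "arguments": {
  "motion": [
    {"tx":0,"ty":0,"tz":0,"twist":0.0857},
    {"tx":0,"ty":0,"tz":0,"twist":0.0857},
    {"tx":0,"ty":0,"tz":0,"twist":0.0857},
    {"tx":0,"ty":0,"tz":0,"twist":0.0857},
    {"tx":0,"ty":0,"tz":0,"twist":0.0857},
    {"tx":0,"ty":0,"tz":0,"twist":0.0857},
    {"tx":0,"ty":0,"tz":0,"twist":0.0857},
    {"tx":0,"ty":0,"tz":0,"twist":0.0857},
    {"tx":0,"ty":0,"tz":0,"twist":0.0857}
  ],
  "gripper": 1
}}

```text
clock: 3.0
position: [0.1732, 0.6006, 0.2268]
ee_rot: [-2.139, -2.301, -0.0]
force: [0.4, 0.9, 0.6]
width: 0.266
gripper_force: 0.0
```

```bash
python3 -c "
from h import *
go([.547,.36,.227])"
```

```text
t 3.0 p [0.1732 0.6006 0.2268] F [0.4 0.9 0.6] tool y ang 4.2 j7 -1.17 delta [-2.671e-01  3.553e-01 -3.000e-04]
```

Call:
{"name": "move_arm", "arguments": {
  "motion": [
    {"tx":-0.0267,"ty":0.0355,"tz":0,"twist":0},
    {"tx":-0.0267,"ty":0.0355,"tz":0,"twist":0},
    {"tx":-0.0267,"ty":0.0355,"tz":0,"twist":0},
    {"tx":-0.0267,"ty":0.0355,"tz":0,"twist":0},
    {"tx":-0.0267,"ty":0.0355,"tz":0,"twist":0},
    {"tx":-0.0267,"ty":0.0355,"tz":0,"twist":0},
    {"tx":-0.0267,"ty":0.0355,"tz":0,"twist":0},
    {"tx":-0.0267,"ty":0.0355,"tz":0,"twist":0},
    {"tx":-0.0267,"ty":0.0355,"tz":0,"twist":0},
    {"tx":-0.0267,"ty":0.0355,"tz":0,"twist":0},
    {"tx":0,"ty":0,"tz":0,"twist":0}
  ]
}}

```text
clock: 4.1
position: [0.554, 0.3554, 0.2269]
ee_rot: [2.14, 2.293, 0.0]
force: [0.2, -0.6, 1.4]
width: 0.007
gripper_force: 0.0
```

```bash
python3 - <<'E'
from h import *
go([.549,.345,.128])
i=arm.get_image("scene")
cv2.imwrite("pics/s2.png",cv2.resize(i[90:240,190:390,::-1],(800,600),interpolation=cv2.INTER_CUBIC))
for r in arm.place_of("scene","splash_tab"): print(r["conf"],at("scene",r["point"],.13))
E
```

```text
t 4.1 p [0.554  0.3554 0.2269] F [ 0.2 -0.6  1.4] tool y ang 3.9 j7 -0.41 delta [-0.0097 -0.0061  0.099 ]
0.72 [0.55821249 0.30500984 0.13      ]
```

View pics/s2.png

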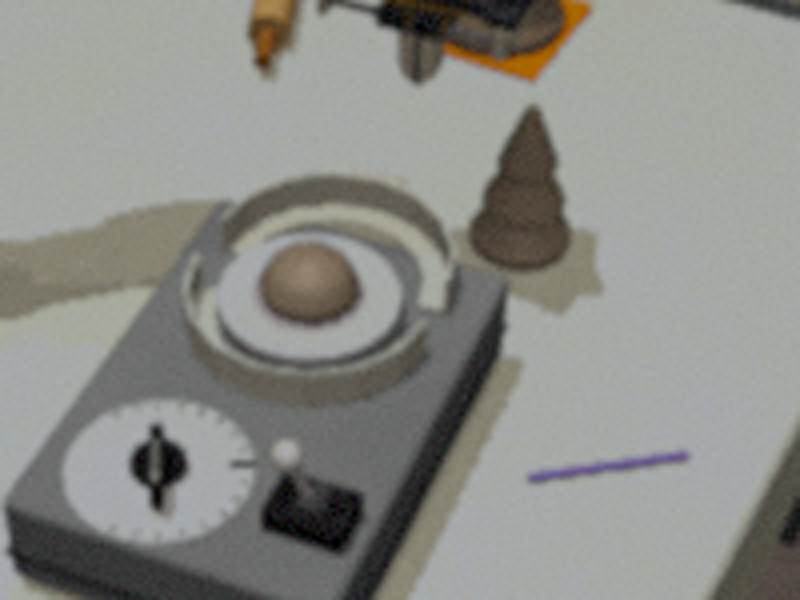

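The crop shows the finger tips at (420,70), behind the pan's open half and clear of the tree at (520,200). The tab is hidden behind the pan wall. I'll descend, then push along tool -x.

Call:
{"name": "move_arm", "arguments": {
  "motion": [
    {"tx":-0.003,"ty":-0.002,"tz":0.033,"twist":-0.003},
    {"tx":-0.003,"ty":-0.002,"tz":0.033,"twist":-0.003},
    {"tx":-0.003,"ty":-0.002,"tz":0.033,"twist":0},
    {"tx":-0.01,"ty":0,"tz":0,"twist":0},
    {"tx":-0.01,"ty":0,"tz":0,"twist":0},
    {"tx":-0.01,"ty":0,"tz":0,"twist":0},
    {"tx":-0.01,"ty":0,"tz":0,"twist":0},
    {"tx":-0.01,"ty":0,"tz":0,"twist":0},
    {"tx":0,"ty":0,"tz":0,"twist":0}
  ]
}}

```text
clock: 5.1
position: [0.5482, 0.3009, 0.1288]
ee_rot: [2.124, 2.314, 0.002]
force: [0.3, 0.5, -0.1]
width: 0.002
gripper_force: 0.0
```

```bash
python3 -c "
from h import *
go([.556,.26,.128])"
```

```text
t 5.1 p [0.5482 0.3009 0.1288] F [ 0.3  0.5 -0.1] tool y ang 4.9 j7 -0.3 delta [-0.0414  0.0043  0.0008]
```

Call:
{"name": "move_arm", "arguments": {
  "motion": [
    {"tx":-0.008,"ty":0.001,"tz":0,"twist":0},
    {"tx":-0.008,"ty":0.001,"tz":0,"twist":0},
    {"tx":-0.008,"ty":0.001,"tz":0,"twist":0},
    {"tx":0,"ty":0,"tz":0,"twist":0}
  ]
}}

```text
clock: 5.5
position: [0.5527, 0.2772, 0.1276]
ee_rot: [2.124, 2.314, -0.001]
force: [0.3, 0.2, 0.3]
width: 0.006
gripper_force: 0.0
```

Call:
{"name": "move_arm", "arguments": {
  "motion": [
    {"tx":-0.005,"ty":0,"tz":0,"twist":0},
    {"tx":-0.004,"ty":0,"tz":0,"twist":0},
    {"tx":0,"ty":0,"tz":0,"twist":0}
  ]
}}

```text
clock: 5.8
position: [0.5533, 0.2694, 0.1277]
ee_rot: [2.122, 2.316, -0.0]
force: [0.4, -0.6, -0.4]
width: 0.005
gripper_force: 0.0
```

Call:
{"name": "move_arm", "arguments": {
  "motion": [
    {"tx":-0.004,"ty":0,"tz":0,"twist":0},
    {"tx":-0.004,"ty":0,"tz":0,"twist":0}
  ]
}}

```text
clock: 6.0
position: [0.5533, 0.2676, 0.1279]
ee_rot: [-2.115, -2.318, -0.008]
force: [0.8, 23.5, -7.6]
width: 0.0
gripper_force: 11.5
```

Call:
{"name": "move_arm", "arguments": {
  "motion": [
    {"tx":-0.004,"ty":0,"tz":0,"twist":0},
    {"tx":-0.003,"ty":0,"tz":0,"twist":0}
  ]
}}

```text
clock: 6.2
position: [0.5533, 0.2675, 0.1281]
ee_rot: [-2.106, -2.321, -0.018]
force: [2.4, 39.3, -13.0]
width: 0.004
gripper_force: 19.3
```

```bash
python3 - <<'E'
from h import *
go([.556,.26,.128])
i=arm.get_image("scene")
cv2.imwrite("pics/s3.png",cv2.resize(i[90:240,190:390,::-1],(800,600),interpolation=cv2.INTER_CUBIC))
E
```

```text
t 6.2 p [0.5533 0.2675 0.1281] F [  2.4  39.3 -13. ] tool y ang 5.6 j7 -0.22 delta [-0.0078  0.002  -0.    ]
```

View pics/s3.png

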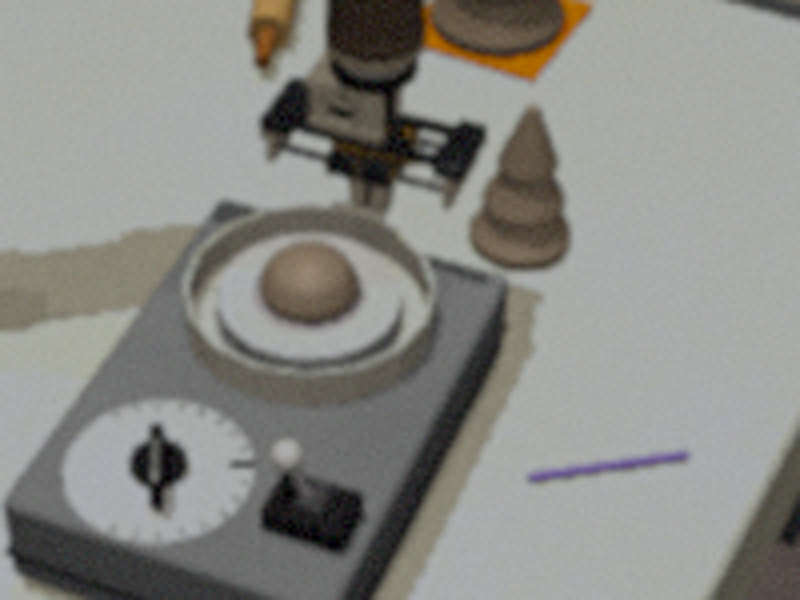

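The pan is a closed circle, and the force rose at the hard stop. The tree at (520,200) hasn't moved. I'll back off and lift, then turn the tool for the dial.

Call:
{"name": "move_arm", "arguments": {
  "motion": [
    {"tx":0.02,"ty":0,"tz":0,"twist":0},
    {"tx":0.01,"ty":0,"tz":-0.03,"twist":0},
    {"tx":0,"ty":0,"tz":-0.045,"twist":0},
    {"tx":0,"ty":0,"tz":-0.035,"twist":0},
    {"tx":0,"ty":0,"tz":0,"twist":-0.076},
    {"tx":0,"ty":0,"tz":0,"twist":-0.076},
    {"tx":0,"ty":0,"tz":0,"twist":-0.076},
    {"tx":0,"ty":0,"tz":0,"twist":-0.076},
    {"tx":0,"ty":0,"tz":0,"twist":0}
  ]
}}

```text
clock: 7.15
position: [0.5518, 0.2846, 0.2377]
ee_rot: [1.512, 2.754, -0.001]
force: [0.4, 0.4, -0.3]
width: 0.003
gripper_force: 0.0
```

```bash
python3 - <<'E'
from h import *
go([.541,-.079,.235])
# scene rectified to fin-top plane to measure fin angle
A=np.load("avg_scene.npy");B=np.load("avg_top.npy")
for n,I in(("scene",A),("top",B)):
  z=.152;X0,Y0=.62,.0
  pts=np.float32([[X0,Y0],[X0,Y0-.16],[X0-.16,Y0-.16],[X0-.16,Y0]])
  H=cv2.getPerspectiveTransform(np.float32([proj(n,[*p,z]) for p in pts]),np.float32([[0,0],[400,0],[400,400],[0,400]]))
  cv2.imwrite(f"pics/fin_{n}.png",cv2.warpPerspective(I.astype(np.uint8),H,(400,400),flags=cv2.INTER_CUBIC)[:,:,::-1])
cv2.imwrite("pics/fin.png",np.hstack([cv2.imread("pics/fin_scene.png"),cv2.imread("pics/fin_top.png")]))
E
```

```text
t 7.15 p [0.5518 0.2846 0.2377] F [ 0.4  0.4 -0.3] tool y ang 32.5 j7 0.12 delta [-0.301  -0.2043  0.0029]
```

View pics/fin.png

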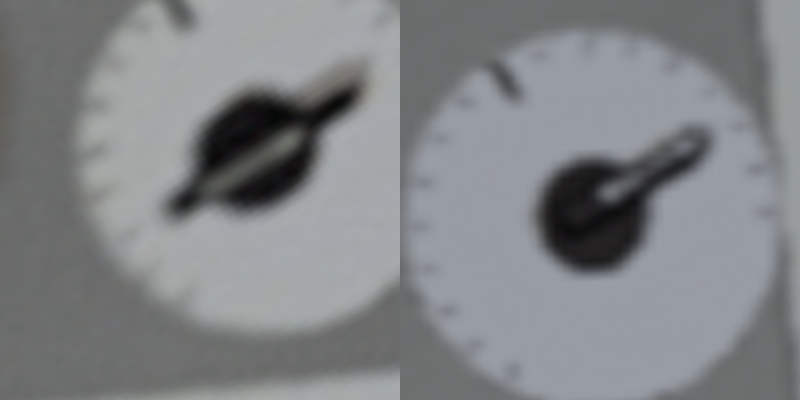

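The white line runs from the axis (598,197) to (700,135), so the fin points at about -60° and the axis is near (0.542,-0.079). I'll go above it with the gripper half open.

Call:
{"name": "move_arm", "arguments": {
  "motion": [
    {"tx":-0.0376,"ty":-0.0254,"tz":0,"twist":0},
    {"tx":-0.0376,"ty":-0.0254,"tz":0,"twist":0},
    {"tx":-0.0376,"ty":-0.0254,"tz":0,"twist":0},
    {"tx":-0.0376,"ty":-0.0254,"tz":0,"twist":0},
    {"tx":-0.0376,"ty":-0.0254,"tz":0,"twist":0},
    {"tx":-0.0376,"ty":-0.0254,"tz":0,"twist":0},
    {"tx":-0.0376,"ty":-0.0254,"tz":0,"twist":0},
    {"tx":-0.0376,"ty":-0.0254,"tz":0,"twist":0},
    {"tx":0,"ty":0,"tz":0,"twist":0.028},
    {"tx":0,"ty":0,"tz":0,"twist":0}
  ],
  "gripper": 0
}}

```text
clock: 8.15
position: [0.541, -0.0794, 0.2378]
ee_rot: [1.584, 2.713, -0.0]
force: [-0.6, 1.7, -0.7]
width: 0.502
gripper_force: 0.0
```

```bash
python3 -c "
from h import *
go([.542,-.079,.131])"
```

```text
t 8.15 p [ 0.541  -0.0794  0.2378] F [-0.6  1.7 -0.7] tool y ang 29.4 j7 0.71 delta [-1.000e-04  1.100e-03  1.068e-01]
```

Call:
{"name": "move_arm", "arguments": {
  "motion": [
    {"tx":0,"ty":0,"tz":0.04,"twist":0},
    {"tx":0,"ty":0,"tz":0.04,"twist":0},
    {"tx":0,"ty":0,"tz":0.027,"twist":0},
    {"tx":0,"ty":0,"tz":0,"twist":0}
  ]
}}

```text
clock: 8.55
position: [0.5401, -0.0759, 0.1282]
ee_rot: [-1.57, -2.717, 0.003]
force: [-0.9, 0.5, 0.4]
width: 0.5
gripper_force: 0.0
```

Call:
{"name": "move_arm", "arguments": {
  "motion": [
    {"tx":0,"ty":0,"tz":0,"twist":0},
    {"tx":0,"ty":0,"tz":0,"twist":0},
    {"tx":0,"ty":0,"tz":0,"twist":0},
    {"tx":0,"ty":0,"tz":0,"twist":0},
    {"tx":0,"ty":0,"tz":0,"twist":0},
    {"tx":0,"ty":0,"tz":0,"twist":0}
  ],
  "gripper": 1,
  "squeeze": 20
}}

```text
clock: 9.15
position: [0.5418, -0.0776, 0.1314]
ee_rot: [1.574, 2.718, 0.001]
force: [0.3, 0.5, 5.5]
width: 0.134
gripper_force: 19.9
```

```bash
python3 -c "
from h import *
go([.542,-.079,.131]);s=arm.observe();print(s['width'],s['gripper_force'],s['ft_torque'])"
```

```text
t 9.15 p [ 0.5418 -0.0776  0.1314] F [0.3 0.5 5.5] tool y ang 29.9 j7 0.77 delta [-0.0013 -0.0005  0.0004]
0.13364995122196366 19.936541318893433 [ 0.12817245  0.06515742 -0.0398369 ]
```

The fin is gripped at 12.3 mm, with the tool y at 29.9°, so the fin is at -60.1°. Turning it 93° counterclockwise.

Call:
{"name": "move_arm", "arguments": {
  "motion": [
    {"tx":0,"ty":0,"tz":0,"twist":-0.0939},
    {"tx":0,"ty":0,"tz":0,"twist":-0.0939},
    {"tx":0,"ty":0,"tz":0,"twist":-0.0939},
    {"tx":0,"ty":0,"tz":0,"twist":-0.0939},
    {"tx":0,"ty":0,"tz":0,"twist":-0.0939},
    {"tx":0,"ty":0,"tz":0,"twist":-0.0939},
    {"tx":0,"ty":0,"tz":0,"twist":-0.0939},
    {"tx":0,"ty":0,"tz":0,"twist":-0.0939},
    {"tx":0,"ty":0,"tz":0,"twist":-0.0939},
    {"tx":0,"ty":0,"tz":0,"twist":-0.0939},
    {"tx":0,"ty":0,"tz":0,"twist":-0.0939},
    {"tx":0,"ty":0,"tz":0,"twist":0}
  ]
}}

```text
clock: 10.35
position: [0.5415, -0.0785, 0.1313]
ee_rot: [-0.894, 3.011, -0.001]
force: [-1.2, -1.5, 6.0]
width: 0.125
gripper_force: 20.0
```

```bash
python3 -c "
from h import *
go([.542,-.079,.131]);s=arm.observe();print(s['width'],s['gripper_force'],s['ft_torque'])"
```

```text
t 10.35 p [ 0.5415 -0.0785  0.1313] F [-1.2 -1.5  6. ] tool y ang 123.1 j7 2.18 delta [-0.0001 -0.0007  0.0003]
0.1251525543799827 19.95284914970398 [-0.19864387  0.24297748  0.09038518]
```

Fin now at 33.1°. Opening partway, lifting and moving toward the robot to get a clear view.

Call:
{"name": "move_arm", "arguments": {
  "motion": [
    {"tx":0,"ty":0,"tz":0,"twist":0},
    {"tx":0,"ty":0,"tz":0,"twist":0},
    {"tx":0,"ty":0,"tz":0,"twist":0},
    {"tx":0,"ty":0,"tz":-0.04,"twist":0},
    {"tx":0,"ty":0,"tz":-0.04,"twist":0},
    {"tx":0,"ty":0,"tz":-0.03,"twist":0},
    {"tx":0.035,"ty":0.03,"tz":0,"twist":0},
    {"tx":0.035,"ty":0.03,"tz":0,"twist":0},
    {"tx":0.035,"ty":0.03,"tz":0,"twist":0},
    {"tx":0.035,"ty":0.03,"tz":0,"twist":0},
    {"tx":0,"ty":0,"tz":0,"twist":0}
  ],
  "gripper": 0
}}

```text
clock: 11.45
position: [0.3528, -0.0523, 0.2401]
ee_rot: [0.887, -3.01, -0.001]
force: [1.7, 0.8, 0.0]
width: 0.5
gripper_force: 0.0
```

```bash
python3 - <<'E'
from h import *
go([.61,-.073,.24])
o=[]
for n in("scene","top"):
  I=np.mean([arm.get_image(n).astype(float) for _ in range(4)],0)
  z=.117;X0,Y0=.70,.02
  pts=np.float32([[X0,Y0],[X0,Y0-.2],[X0-.25,Y0-.2],[X0-.25,Y0]])
  H=cv2.getPerspectiveTransform(np.float32([proj(n,[*p,z]) for p in pts]),np.float32([[0,0],[400,0],[400,500],[0,500]]))
  o.append(cv2.warpPerspective(I.astype(np.uint8),H,(400,500),flags=cv2.INTER_CUBIC)[:,:,::-1])
cv2.imwrite("pics/after.png",np.hstack(o))
E
```

```text
t 11.45 p [ 0.3528 -0.0523  0.2401] F [1.7 0.8 0. ] tool y ang 122.8 j7 2.14 delta [-0.2049 -0.1569 -0.0008]
```

View pics/after.png

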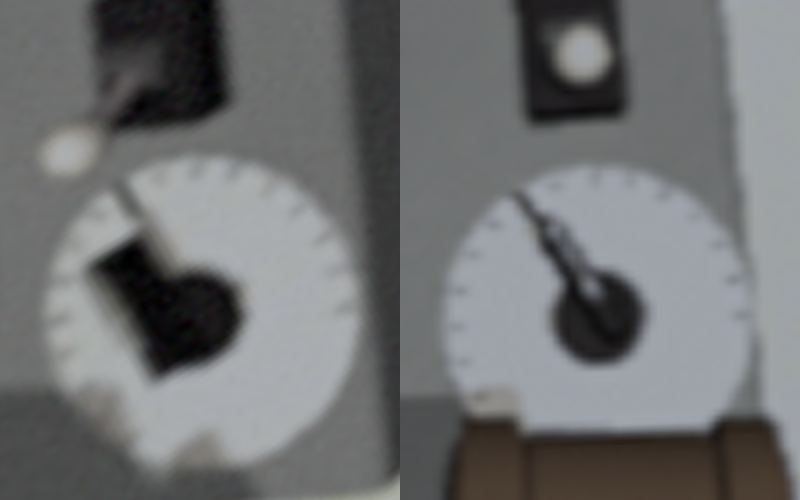

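Both rectified views show the fin running straight into the index bar: bar at (525,205) in the top view, fin along the same line, within about 2°. The toggle is still off. Next, the toggle: turn the tool square to the unit and shut the fingers.

Call:
{"name": "move_arm", "arguments": {
  "motion": [
    {"tx":0,"ty":0,"tz":0,"twist":0.0786},
    {"tx":0,"ty":0,"tz":0,"twist":0.0786},
    {"tx":0,"ty":0,"tz":0,"twist":0.0786},
    {"tx":0,"ty":0,"tz":0,"twist":0.0786},
    {"tx":-0.045,"ty":0,"tz":0,"twist":0},
    {"tx":-0.045,"ty":0,"tz":0,"twist":0},
    {"tx":-0.045,"ty":0,"tz":0,"twist":0},
    {"tx":-0.045,"ty":0,"tz":0,"twist":0},
    {"tx":-0.045,"ty":0,"tz":0,"twist":0},
    {"tx":-0.025,"ty":-0.035,"tz":0,"twist":0},
    {"tx":0,"ty":0,"tz":0,"twist":0}
  ],
  "gripper": 1
}}

```text
clock: 12.95
position: [0.6137, -0.0727, 0.2389]
ee_rot: [0.118, -3.139, 0.004]
force: [-0.2, -0.8, -0.2]
width: 0.006
gripper_force: 0.0
```

```bash
python3 -c "
from h import *
go([.608,-.0735,.168])
r=arm.place_of('top','toggle_tip');arm.get_image('top')
for r in arm.place_of('top','toggle_tip')[:2]: print(r['conf'],at('top',r['point'],.176))"
```

```text
t 12.95 p [ 0.6137 -0.0727  0.2389] F [-0.2 -0.8 -0.2] tool y ang 94.3 j7 1.66 delta [ 0.0057 -0.0002  0.0709]
```

Call:
{"name": "move_arm", "arguments": {
  "motion": [
    {"tx":0.004,"ty":0,"tz":0.036,"twist":0},
    {"tx":0.002,"ty":0,"tz":0.035,"twist":0},
    {"tx":0,"ty":0,"tz":0,"twist":0}
  ]
}}

```text
clock: 13.4
position: [0.6008, -0.0672, 0.1657]
ee_rot: [0.126, -3.131, -0.002]
force: [-0.4, 0.3, 0.1]
width: 0.002
gripper_force: 0.0
```

Call:
{"name": "move_arm", "arguments": {
  "motion": [
    {"tx":-0.012,"ty":0,"tz":0,"twist":0},
    {"tx":-0.012,"ty":0,"tz":0,"twist":0},
    {"tx":-0.012,"ty":0,"tz":0,"twist":0},
    {"tx":-0.012,"ty":0,"tz":0,"twist":0},
    {"tx":-0.012,"ty":0,"tz":0,"twist":0},
    {"tx":-0.008,"ty":0,"tz":0,"twist":0}
  ]
}}

```text
clock: 14.0
position: [0.6732, -0.0622, 0.1716]
ee_rot: [-0.126, 3.138, 0.001]
force: [-1.7, 0.3, -0.3]
width: 0.006
gripper_force: 0.8
```

Call:
{"name": "move_arm", "arguments": {
  "motion": [
    {"tx":-0.004,"ty":0,"tz":0,"twist":0},
    {"tx":0,"ty":0,"tz":0,"twist":0}
  ]
}}

```text
clock: 14.2
position: [0.6765, -0.0622, 0.1703]
ee_rot: [-0.125, 3.139, 0.0]
force: [0.3, -1.2, 0.1]
width: 0.004
gripper_force: 0.2
```

Call:
{"name": "move_arm", "arguments": {
  "motion": [
    {"tx":-0.004,"ty":0,"tz":0,"twist":0},
    {"tx":-0.002,"ty":0,"tz":0,"twist":0}
  ]
}}

```text
clock: 14.4
position: [0.6779, -0.0626, 0.1696]
ee_rot: [0.123, -3.13, -0.0]
force: [-23.0, -0.6, 14.7]
width: 0.005
gripper_force: 12.3
```

The force rose at the stop. Backing off, lifting away and checking.

Call:
{"name": "move_arm", "arguments": {
  "motion": [
    {"tx":0.02,"ty":0,"tz":0,"twist":0},
    {"tx":0.02,"ty":0,"tz":0,"twist":0},
    {"tx":0,"ty":0,"tz":-0.04,"twist":0},
    {"tx":0,"ty":0,"tz":-0.04,"twist":0},
    {"tx":0.045,"ty":0,"tz":0,"twist":0},
    {"tx":0.045,"ty":0,"tz":0,"twist":0},
    {"tx":0.045,"ty":0,"tz":0,"twist":0},
    {"tx":0.045,"ty":0,"tz":0,"twist":0},
    {"tx":0.045,"ty":0,"tz":0,"twist":0},
    {"tx":0.045,"ty":0,"tz":0,"twist":0},
    {"tx":0,"ty":0,"tz":0,"twist":0}
  ]
}}

```text
clock: 15.5
position: [0.3679, -0.0874, 0.2497]
ee_rot: [0.121, -3.138, 0.0]
force: [1.0, -0.1, 0.2]
width: 0.006
gripper_force: 0.0
```

```bash
python3 - <<'E'
from h import *
go([.4,-.07,.25])
a=arm.get_image("scene")[90:260,190:390,::-1]; b=arm.get_image("top")[130:300,150:350,::-1]
cv2.imwrite("pics/end.png",cv2.resize(np.hstack([a,b]),(800,340),interpolation=cv2.INTER_CUBIC))
E
```

```text
t 15.5 p [ 0.3679 -0.0874  0.2497] F [ 1.  -0.1  0.2] tool y ang 94.4 j7 1.74 delta [-0.0333  0.0148 -0.0003]
```

View pics/end.png

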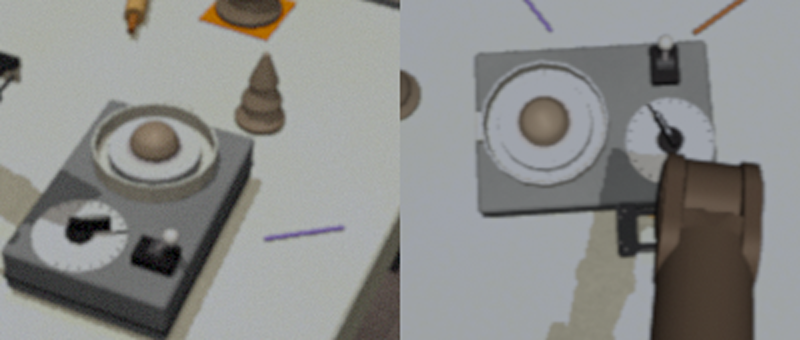

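The pan is closed. The toggle ball leans away from the robot, at (171,236) in the scene view and (666,43) in the top view. The pointer still meets the bar at (652,108), and the tree is untouched.

```bash
python3 -c "
from cell import arm
print(arm.sign_off())"
```

```text
the job is handed in; nothing more can be done
None
```

I shut the splash pan, turned the dial pointer to the index bar (within about 2° by camera), flipped the toggle on, and handed the job in at about 15.5 s; the hand-in returned no verdict, and I did not re-check the bowl and cup at the end, though the arm stayed well clear of them.

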